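# Load the empty flange nest and bolt it shut

## Task

Of the two steel nests on the bench one already holds a ring flange and the other is empty. Draw the empty nest's slide bolt, slide the loose flange along the bench, without lifting it, into that nest until it is fully home, and shut the bolt again behind it. Leave the other nest's flange and bolt and the things lying about as they are.

Things in the scene. Friction and masses are not known exactly. Their poses are not given: they have to be found in the camera images.
- flange_a: drilled ring flange of dark rusty steel, outer diameter 96 mm, bore about 30 mm, 14 mm thick, 0.5 to 0.75 kg, lying flat; origin at the centre of its underside. One of the two flanges lies loose on the bench in front of the nests, the other already sits in one nest; which is which changes
- nest_a: U-shaped stop of dark 22 mm high steel bar, fixed; its twin stands beside it, either may be the empty one. Origin: on the bench, centre of a flange fully home. x points into the nest (mouth on -x), y left. Rails' inner faces y = +-51 mm from x = -41 to the back face at x = 49. Bolt runs along y at x = -60 in a trough (x -75 to -45, y 54 to 189, 9 high; strap 22 high at y 56 to 70)
- bolt_a (a joint): slide bolt of nest_a, m: 0 = fully shut, 0.080 = fully drawn to the nest's own +y. Its bar (14 mm wide, z = 4 to 16 mm) ends at own y = -25 mm + joint value: a flange passes only at 77 mm or more, and it can be shut only behind a flange that is home. Up to 20 mm counts as shut (still holds the flange). Slides with about 1.5 N, stays where left
- bolt_a_knob (a point): top centre of the upright knob of nest_a's bolt, 60 mm above the bench, at the nest's own (-60, 85 + joint value) mm; round stem 13 mm in diameter from z = 16, 16 mm wide cap from z = 46 to 60 mm
- flange_b: drilled ring flange of dark rusty steel, outer diameter 96 mm, bore about 30 mm, 14 mm thick, 0.5 to 0.75 kg, lying flat; origin at the centre of its underside. One of the two flanges lies loose on the bench in front of the nests, the other already sits in one nest; which is which changes
- nest_b: U-shaped stop of dark 22 mm high steel bar, fixed; its twin stands beside it, either may be the empty one. Origin: on the bench, centre of a flange fully home. x points into the nest (mouth on -x), y left. Rails' inner faces y = +-51 mm from x = -41 to the back face at x = 49. Bolt runs along y at x = -60 in a trough (x -75 to -45, y 54 to 189, 9 high; strap 22 high at y 56 to 70)
- bolt_b (a joint): slide bolt of nest_b, m: 0 = fully shut, 0.080 = fully drawn to the nest's own +y. Its bar (14 mm wide, z = 4 to 16 mm) ends at own y = -25 mm + joint value: a flange passes only at 77 mm or more, and it can be shut only behind a flange that is home. Up to 20 mm counts as shut (still holds the flange). Slides with about 1.5 N, stays where left
- bolt_b_knob (a point): top centre of the upright knob of nest_b's bolt, 60 mm above the bench, at the nest's own (-60, 85 + joint value) mm; round stem 13 mm in diameter from z = 16, 16 mm wide cap from z = 46 to 60 mm
- tape_measure: yellow tape measure, 70 x 73 x 36 mm, bystander; origin at the centre of its underside
- hex_coupling: dark hexagonal steel coupling standing upright, 36 x 41 x 40 mm, bystander; origin at the centre of its underside
- cold_chisel: dark steel cold chisel lying down, 20 x 150 x 14 mm, bystander; origin at the centre of its underside

How it is judged:
On the way, in this order (a step that is already met when the one before it is completed fails the run):
1. the empty nest's bolt is drawn (70 mm or more) while that nest is still empty (((value of joint bolt_a above 0.07 m and ((x of flange_a in the frame of nest_a below -0.03 m or horizontal distance between flange_a and nest_a above 0.06 m) and (x of flange_b in the frame of nest_a below -0.03 m or horizontal distance between flange_b and nest_a above 0.06 m))) or (value of joint bolt_b above 0.07 m and ((x of flange_a in the frame of nest_b below -0.03 m or horizontal distance between flange_a and nest_b above 0.06 m) and (x of flange_b in the frame of nest_b below -0.03 m or horizontal distance between flange_b and nest_b above 0.06 m))))), for 0.1 s.
2. both nests hold a flange, fully home (((x of flange_a in the frame of nest_a between -0.007 and 0.005 m and y of flange_a in the frame of nest_a between -0.006 and 0.006 m and x of flange_b in the frame of nest_b between -0.007 and 0.005 m and y of flange_b in the frame of nest_b between -0.006 and 0.006 m) or (x of flange_a in the frame of nest_b between -0.007 and 0.005 m and y of flange_a in the frame of nest_b between -0.006 and 0.006 m and x of flange_b in the frame of nest_a between -0.007 and 0.005 m and y of flange_b in the frame of nest_a between -0.006 and 0.006 m))), for 0.1 s.
At the end, for the whole second after the job is handed in: each nest holds one flange, lying flat and at rest, its centre within -7 to +5 mm of the nest's origin along x and 6 mm along y, and both bolts are shut (20 mm or less) (((x of flange_a in the frame of nest_a between -0.007 and 0.005 m and y of flange_a in the frame of nest_a between -0.006 and 0.006 m and x of flange_b in the frame of nest_b between -0.007 and 0.005 m and y of flange_b in the frame of nest_b between -0.006 and 0.006 m) or (x of flange_a in the frame of nest_b between -0.007 and 0.005 m and y of flange_a in the frame of nest_b between -0.006 and 0.006 m and x of flange_b in the frame of nest_a between -0.007 and 0.005 m and y of flange_b in the frame of nest_a between -0.006 and 0.006 m)) and value of joint each of bolt_a, bolt_b below 0.02 m and linear speed of each of flange_a, flange_b below 0.02 m/s and angle between each of flange_a, flange_b's own z axis and vertical below 0.08 rad); the robot touches nothing.
It fails at once if a flange is lifted more than 12 mm off the bench (height (world z) of any of flange_a, flange_b above 0.012 m).
It fails at once if the flange that was already in its nest is moved more than 15 mm (distance of each of flange_a, flange_b from where it was at the start of the episode above 0.015 m).
It fails at once if the other nest's bolt is drawn too (both bolts beyond 30 mm, or a bolt beyond 30 mm in front of a flange that has not moved from its nest) (value of joint each of bolt_a, bolt_b above 0.03 m or (value of joint bolt_a above 0.03 m and distance of flange_a from where it was at the start of the episode below 0.005 m and horizontal distance between flange_a and nest_a below 0.02 m) or (value of joint bolt_b above 0.03 m and distance of flange_a from where it was at the start of the episode below 0.005 m and horizontal distance between flange_a and nest_b below 0.02 m) or (value of joint bolt_a above 0.03 m and distance of flange_b from where it was at the start of the episode below 0.005 m and horizontal distance between flange_b and nest_a below 0.02 m) or (value of joint bolt_b above 0.03 m and distance of flange_b from where it was at the start of the episode below 0.005 m and horizontal distance between flange_b and nest_b below 0.02 m)).
It fails at once if the tape measure, the hexagonal coupling or the chisel is moved more than 20 mm (distance of any of tape_measure, hex_coupling, cold_chisel from where it was at the start of the episode above 0.02 m).
It also fails if it takes over 67 s, if anything falls off the work surface, if the arm or the gripper's body presses on something with over 40 N, if the wrist force passes 120 N, or if a joint passes its speed limit or range.

## Robot

A 6-joint arm with a two-finger parallel gripper is mounted at the origin on a cart in front of the work surface, level with it; the furniture and walls round the work are solid. World frame = base frame: x ahead of the robot, y to its left, z up, the work surface at z = 0. Lengths are in m, angles in rad, forces in N, time in s.
With the tool pointing down it reaches from about 0.425 to 0.95 m from the base axis. Payload 3.5 kg.
Tool frame: the origin (TCP) lies on the centre line of the jaws, within the pads' length; the fingertips stand 19 mm ahead of it and the grasp point (between the pads) is the TCP; z points along the fingers, y is the line along which they close (so a half turn about z gives the same grasp; the last joint's range is limited). The gripper opens to 85 mm and grips with 20 to 120 N. Pads are 22 mm wide; open, the fingers measure 114 mm over their backs; the gripper's body (76 mm by 85 mm) begins 54 mm behind the grasp point. The pads swing forward as they close: fully open they stand 13 mm farther back than shut.
Start: joints at [-0.15, 0.286, 1.577, -0, 1.279, -0.15], TCP at [0.675, 0, 0.216] pointing down, gripper open.
Joint ranges: [-2.77, 2.77], [-0.9, 2.22], [0.21, 2.48], [-1.53, 4.67], [0.24, 2.81], [-2.84, 2.84]. Speed limits (rad/s): [2.79, 2.79, 3.14, 3.14, 3.14, 3.14].

## Interface

Orientations are given as a unit quaternion [x, y, z, w].
In Python, from plant import ctrl, imaging gives the robot as it stands. The module is installed in compiled form; this text tells all that it offers.
- The arm moves only by the shell command python3 -m handwheel 'ROWS' [OPENING] [FORCE]. ROWS is JSON, one flat list of numbers, 6 for each row, row after row: the shift along the world's x, y, z in units of 150 mm (1.0 is 150 mm), then the turn, a rotation vector about the world's x, y, z in units of 90 degrees (1.0 is 90 degrees). In form: [tx, ty, tz, rx, ry, rz, tx, ty, tz, rx, ry, rz, ...]. A call has 1 to 5 rows; each row shifts and turns the commanded pose from where the row before left it; what a row does not reach is not made up. A row lasts 1/12 s, in which the tool goes at most 41.7 mm and 7.16 degrees, less where a joint would pass 70% of its speed; a pose out of reach is approached as far as the arm can. A call with a number of a shift or a turn outside -1 to 1 is refused whole. A call with a gripper value outside its range is refused whole. OPENING is the opening, from 0 (shut) to 1 (fully open), set as the call begins (- or left out, the last holds). The fingers move at their own pace and stop on an object; FORCE is the grip in N (left out, the last holds). Time passes only in rows, so rows that do not move let the fingers close. It gives the time, the measured TCP pose, the force, the opening and the grip force at its end, in the units of the state.
- ctrl.get_state(): the state, without advancing time (a new reading comes with each control period).
- imaging.read_camera(name): name is "scene" or "side" or "wrist"; returns (picture, depth): 384x512x3 uint8, blue, green, red; 384x512 float32, m along the optical axis (not along the pixel's ray), 0 where there is no reading.
- imaging.get_calibration(name): a dict with "fovy" (degrees; the focal length in pixels is half the picture's height over the tangent of half this angle, whatever the lens; pixels are square), "cx", "cy" (the principal point, pixels), "R" (3x3) and "t" (3): a world point X has camera coordinates R X + t. Camera axes: x right, y down, z forward; pixel columns grow to the right and rows downward; lengths in m; the calibration is good to about 2 mm. A picture is of the moment at which its call begins: read the wrist's pose just before it. get_calibration takes no time and is no camera call; for the wrist camera it gives the pose at the moment of the call.
- ctrl.sign_off(): hands the job in; it is judged then, once.
The state is a dict: "time": time; "qpos": joint angles; "dq": joint speeds; "joint_efforts": joint torques, N m; "eef_pos": TCP position; "tcp_rot": TCP orientation; "contact_force": force on the tool from outside, world axes, zero at the start; "wrist_torque": the same for the moment, N m; "opening": opening from 0.0 (shut) to 1.0 (fully open); "finger_force": force on a finger pad.
Only numpy, scipy, OpenCV 4.12 (cv2) and the standard library are available. Lean on these libraries where they do the work, as an engineer would, in place of code of your own. Each camera call takes 0.05 s, during which the arm holds its last target. There are 200 camera calls.

## Working session

There is one attempt and no reset: what is moved stays moved. The work goes in short steps, Python scripts to look and compute and a shell command to move; the robot and the scene stay as the last step left them, time stands still between calls to the robot, and variables do not carry over. Pictures are saved under pics/ and viewed, at most 10 in all, crops included, and the job is handed in when it is done.

```bash
mkdir -p pics
cat > h.py <<'E'
import numpy as np,cv2
from plant import ctrl,imaging
def shot(n):
    c=imaging.get_calibration(n);p,d=imaging.read_camera(n);return p,d,c
def K(c):
    f=192/np.tan(np.radians(c["fovy"])/2);return f
def cloud(d,c):
    f=K(c);v,u=np.mgrid[:384,:512]
    P=np.stack([(u-c["cx"])/f*d,(v-c["cy"])/f*d,d],-1)
    W=(P-np.array(c["t"]))@np.array(c["R"]);W[d<=0]=np.nan;return W
def ray(u,v,z,c):
    R=np.array(c["R"]);t=np.array(c["t"]);f=K(c)
    o=-R.T@t;r=R.T@np.array([(u-c["cx"])/f,(v-c["cy"])/f,1]);return o+r*(z-o[2])/r[2]
def proj(X,c):
    p=np.array(c["R"])@np.array(X)+np.array(c["t"]);f=K(c);return c["cx"]+f*p[0]/p[2],c["cy"]+f*p[1]/p[2]
E
python3 - <<'E'
from h import *
a=[]
for n in("scene","side"):
    p,d,c=shot(n);np.savez(f"pics/{n}0.npz",p=p,d=d);cv2.imwrite(f"pics/{n}0.png",p)
    print(n,c["fovy"],c["cx"],c["cy"],(-np.array(c["R"]).T@np.array(c["t"])).round(3),np.array(c["R"]).round(2).tolist(),(d>0).mean())
p,d,c=shot("wrist");cv2.imwrite("pics/w0.png",p)
s=ctrl.get_state();print(s)
E
```

```text
scene 54.89615084980018 258.83694706946466 192.51446966033578 [0.107 0.796 0.684] [[-0.85, -0.52, -0.0], [-0.28, 0.47, -0.83], [0.44, -0.71, -0.55]] 0.9924825032552084
side 56.52026487887827 250.4704762718513 188.43074981510455 [ 0.372 -0.845  0.594] [[0.98, -0.2, 0.01], [-0.09, -0.52, -0.85], [0.18, 0.83, -0.52]] 0.9957326253255209
{'time': 0.15, 'qpos': array([-1.50016837e-01,  2.87009851e-01,  1.57784489e+00, -5.23268461e-06,
        1.27858717e+00, -1.50012723e-01]), 'dq': array([ 1.01254442e-03, -1.74523521e-03, -4.51976243e-03, -5.09637322e-04,
       -8.01625459e-05, -4.09146662e-04]), 'joint_efforts': array([ 7.91554030e-04, -4.06602967e+01, -2.93140125e+01, -8.94972595e-05,
        3.96185191e-03, -2.97825103e-06]), 'eef_pos': array([6.74461599e-01, 9.82649479e-05, 2.14430901e-01]), 'tcp_rot': array([ 7.07107399e-01,  7.07105559e-01, -5.50770292e-04, -7.42695632e-04]), 'contact_force': array([0.20438029, 0.15749041, 0.47475771]), 'wrist_torque': array([-0.03274108,  0.0280969 ,  0.05114272]), 'finger_force': 0.0, 'opening': 1.0029113215582082}
```

View pics/scene0.png

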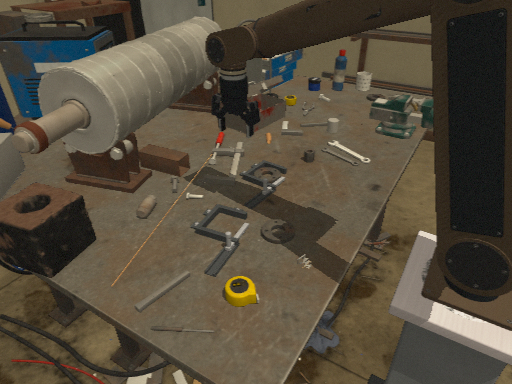

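View pics/side0.png

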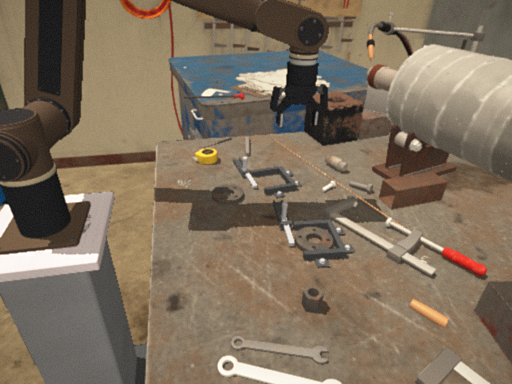

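Scene view: the empty nest is at about (220,220) with its bolt at (230,245). The loose flange is at (277,231), and the filled nest is at (265,175). Tape is at (240,291), and the chisel is probably at (163,290). I'll build a top-down map from depth.

Run:
```python
from h import *
S=1000  # px/m ; x 0.35..0.95 , y -0.4..0.4 ; image: up=x, left=y
H,W=600,800
img=np.zeros((H,W,3),np.uint8)
hs={}
for n,half in(("scene",0),("side",1)):
    z=np.load(f"pics/{n}0.npz");p,d=z["p"],z["d"];c=imaging.get_calibration(n)
    # rectify picture to plane z=0.015 through homography
    w=np.float32([[.35,.4],[.35,-.4],[.95,-.4],[.95,.4]])
    src=np.float32([proj([x,y,.018],c) for x,y in w])
    dst=np.float32([[(.4-y)*S,(.95-x)*S] for x,y in w])
    r=cv2.warpPerspective(p,cv2.getPerspectiveTransform(src,dst),(W,H))
    for i in range(0,800,100):
        cv2.line(r,(i,0),(i,H),(90,90,0),1);cv2.putText(r,f"{.4-i/S:.1f}",(i,12),0,.4,(0,255,255),1)
    for i in range(50,600,100):
        cv2.line(r,(0,i),(W,i),(90,90,0),1);cv2.putText(r,f"{.95-i/S:.1f}",(2,i),0,.4,(0,255,255),1)
    cv2.imwrite(f"pics/top_{n}.png",r)
    P=cloud(d,c).reshape(-1,3);hs[n]=P
    b=P[(abs(P[:,2])<.01)&(P[:,0]>.35)&(P[:,0]<.9)&(abs(P[:,1])<.35)];print(n,np.percentile(b[:,2],[5,25,50,75,95]).round(4))
    # knob tops
    k=P[(P[:,2]>.045)&(P[:,2]<.07)&(P[:,0]>.35)&(P[:,0]<.9)&(abs(P[:,1])<.4)]
    from scipy.cluster.hierarchy import fclusterdata
    if len(k)>1:
        l=fclusterdata(k[:,:2],.015,'distance')
        for i in set(l): print(' hi',(l==i).sum(),k[l==i].mean(0).round(4),k[l==i][:,2].max().round(3))
```

```text
scene [-0.0019 -0.0006  0.0003  0.0013  0.0037]
 hi 37 [0.5693 0.1998 0.0562] 0.062
 hi 24 [ 0.6246 -0.0853  0.0554] 0.062
side [-0.0017 -0.0006  0.0002  0.001   0.0032]
 hi 39 [ 0.6274 -0.0898  0.0561] 0.063
 hi 23 [0.5728 0.1945 0.0555] 0.062
```

View pics/top_scene.png

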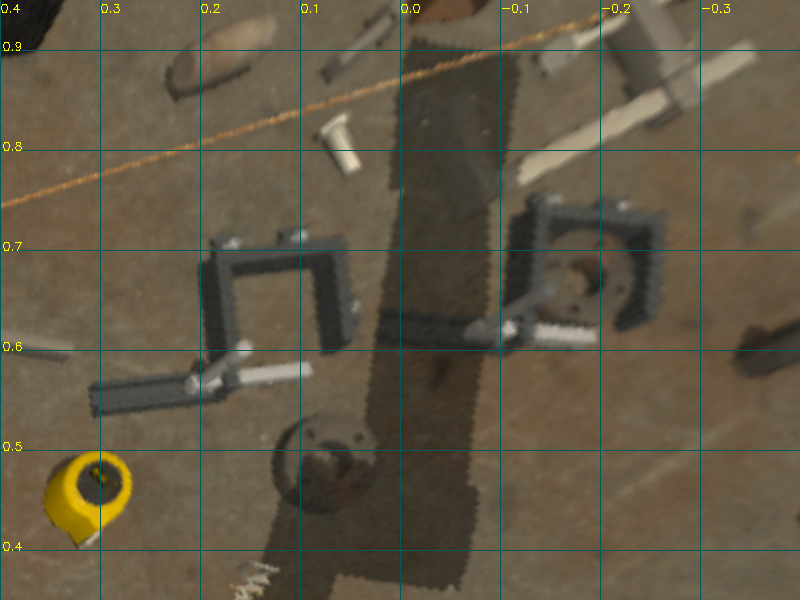

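View pics/top_side.png

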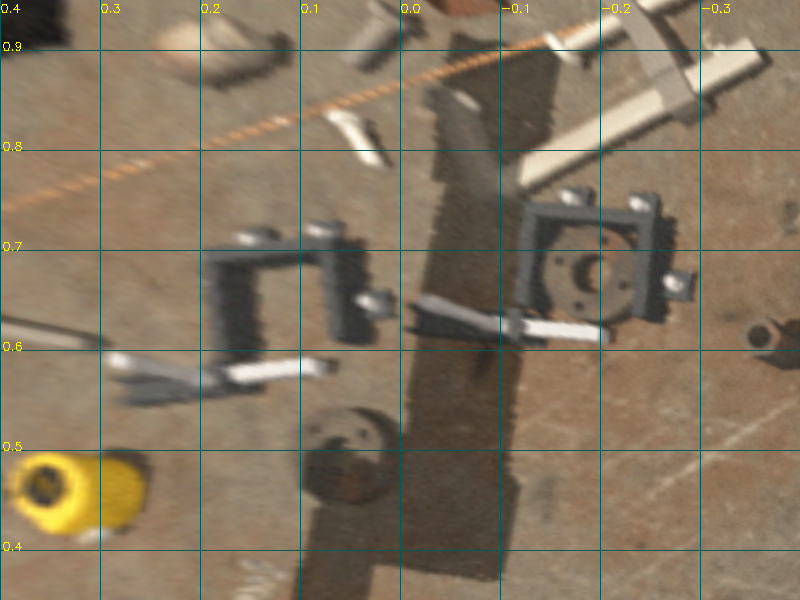

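The rectified views show the empty nest at about (0.65,0.12) opening towards the robot, its knob at (0.571,0.197), and the loose flange at about (0.49,0.06). Next I'll measure these precisely from the clouds and from rays in the two views.

Run:
```python
from h import *
from scipy.optimize import least_squares
Ps=[]
for n in("scene","side"):
    z=np.load(f"pics/{n}0.npz");c=imaging.get_calibration(n);P=cloud(z["d"],c).reshape(-1,3)
    for nm,cx,cy in(("loose",.49,.06),("held",.675,-.185)):
        q=P[(np.hypot(P[:,0]-cx,P[:,1]-cy)<.068 if nm=="loose" else np.hypot(P[:,0]-cx,P[:,1]-cy)<.049)&(P[:,2]>.010)&(P[:,2]<.018)]
        if nm=="loose":
            (bx,by),r=cv2.minEnclosingCircle(q[:,:2].astype(np.float32))
        # circle of fixed R: fit hull
            h=cv2.convexHull(q[:,:2].astype(np.float32))[:,0]
            s=least_squares(lambda p:np.hypot(h[:,0]-p[0],h[:,1]-p[1])-.048,[cx,cy],loss="soft_l1",f_scale=.002).x
            print(n,nm,len(q),"top z",np.median(q[:,2]).round(4),"enc",bx,by,r,"fit",s.round(4))
    # nests: top face points
    for nm,cx,cy in(("empty",.655,.12),("full",.68,-.185)):
        q=P[(abs(P[:,0]-cx)<.1)&(abs(P[:,1]-cy)<.1)&(P[:,2]>.0195)&(P[:,2]<.0255)]
        im=np.zeros((200,200),np.uint8)
        rc=cv2.minAreaRect((q[:,:2]*1000).astype(np.float32));print(n,nm,len(q),np.median(q[:,2]).round(4),np.round(rc[0],1),np.round(rc[1],1),round(rc[2],1))
    q=P[(abs(P[:,0]-.57)<.03)&(abs(P[:,1]-.197)<.03)&(P[:,2]>.057)&(P[:,2]<.064)];print("knob",q.mean(0).round(4),len(q))
    Ps.append(P)
P=np.vstack(Ps)
q=P[(P[:,0]>.45)&(P[:,0]<.76)&(P[:,1]>-.03)&(P[:,1]<.35)&(P[:,2]>.007)&(P[:,2]<.07)]
im=np.zeros((620,760,3),np.uint8)
for x,y,zz in q[np.argsort(q[:,2])]:
    col=(255,80,0) if zz<.012 else (0,255,0) if zz<.018 else (0,255,255) if zz<.026 else (0,0,255)
    cv2.circle(im,(int((.35-y)*2000),int((.76-x)*2000)),2,col,-1)
for i in range(0,760,100): cv2.line(im,(i,0),(i,620),(70,70,70),1)
for i in range(20,620,100): cv2.line(im,(0,i),(760,i),(70,70,70),1)
cv2.imwrite("pics/cl.png",im[:600])
```

```text
scene loose 517 top z 0.0149 enc 0.49232032895088196 0.06556154042482376 0.04959876462817192 fit [0.4926 0.066 ]
scene empty 363 0.0227 [633.3 130. ] [139.9 155.6] 4.8
scene full 234 0.0225 [ 691.6 -171.1] [166.4 171.2] 0.0
knob [0.5699 0.1989 0.0602] 20
side loose 397 top z 0.0149 enc 0.49454864859580994 0.06735076755285263 0.049959298223257065 fit [0.4951 0.0668]
side empty 283 0.0227 [637.3 129.4] [138.6 154.2] 6.1
side full 550 0.0223 [ 696.  -172.4] [168.6 170.6] 0.9
knob [0.5732 0.1959 0.0599] 12
```

View pics/cl.png

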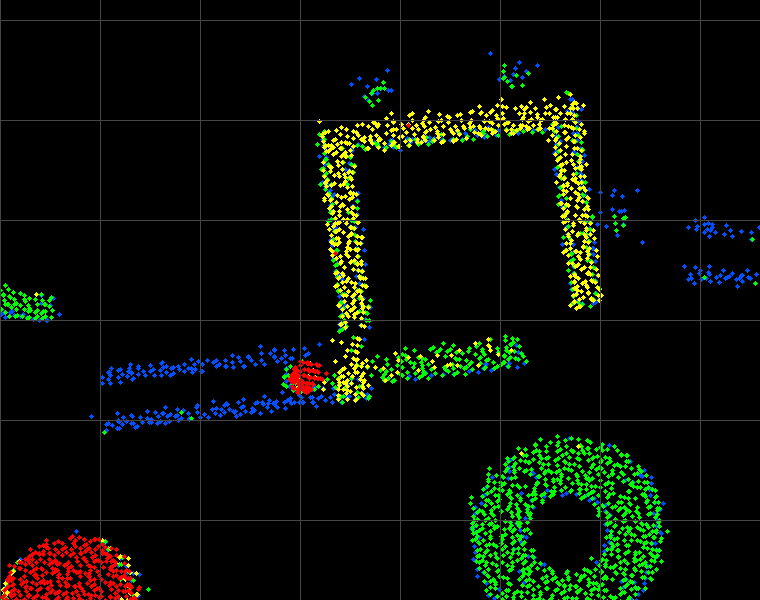

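Cloud view: the nest rails show clearly, yaw about +6°, with the bolt bar in front, the knob at px (303,377) and the ring centred near px (565,532). Next I'll fit the frames.

```bash
cat > nest.py <<'E'
from h import *
from scipy.optimize import least_squares
O=None
E
python3 - <<'E'
from h import *
from scipy.optimize import least_squares
P=np.vstack([cloud(np.load(f"pics/{n}0.npz")["d"],imaging.get_calibration(n)).reshape(-1,3) for n in("scene","side")])
def loc(p,X): 
    c,s=np.cos(p[2]),np.sin(p[2]);d=X[:,:2]-p[:2];return np.c_[c*d[:,0]+s*d[:,1],-s*d[:,0]+c*d[:,1]]
p=np.array([.648,.123,.108])
T=P[(P[:,2]>.0195)&(P[:,2]<.0255)]
K=np.array([[.5716,.1974]])
for it in range(6):
    L=loc(p,T)
    l=T[(abs(L[:,0]-0)<38)&(L[:,0]>-.038)&(L[:,0]<.04)&(abs(L[:,1]-.058)<.014)]
    r=T[(L[:,0]>-.038)&(L[:,0]<.04)&(abs(L[:,1]+.058)<.014)]
    b=T[(abs(L[:,1])<.045)&(abs(L[:,0]-.056)<.014)]
    w=np.sqrt(12)*np.mean([loc(p,l)[:,1].std(),loc(p,r)[:,1].std(),loc(p,b)[:,0].std()])
    f=lambda q:np.r_[loc(q,l)[:,1]-.051-w/2,loc(q,r)[:,1]+.051+w/2,loc(q,b)[:,0]-.049-w/2]
    p=least_squares(f,p).x
print("nest",p[:2].round(4),"yaw deg",np.degrees(p[2]).round(2),"w",w.round(4),len(l),len(r),len(b),"offs",loc(p,l)[:,1].mean(),loc(p,r)[:,1].mean(),loc(p,b)[:,0].mean())
print("knob local",loc(p,K)," flange local",loc(p,np.array([[.4938,.0664]])), "tape/chisel")
R=np.array([[np.cos(p[2]),-np.sin(p[2])],[np.sin(p[2]),np.cos(p[2])]])
for v in([-.06,.085],[-.06,.165],[-.1,0],[0,0]): print(v,(p[:2]+R@v).round(4))
for nm,a in(("tape",(.40,.52,.22,.40)),("chisel",(.55,.65,.3,.55))):
    q=P[(P[:,0]>a[0])&(P[:,0]<a[1])&(P[:,1]>a[2])&(P[:,1]<a[3])&(P[:,2]>.006)];print(nm,q.min(0).round(3),q.max(0).round(3))
E
```

```text
nest [0.6403 0.1187] yaw deg 6.36 w 0.0157 159 150 159 offs 0.05811232445916193 -0.05806730278499246 0.05686268569201533
knob local [[-0.0595202   0.08578775]]  flange local [[-0.15135087 -0.03578926]] tape/chisel
[-0.06, 0.085] [0.5712 0.1966]
[-0.06, 0.165] [0.5623 0.2761]
[-0.1, 0] [0.5409 0.1077]
[0, 0] [0.6403 0.1187]
tape [0.405 0.276 0.006] [0.494 0.351 0.04 ]
chisel [0.55  0.304 0.006] [0.644 0.493 0.019]
```

```bash
python3 -m handwheel '[-0.0574,0.1092,-0.0524,0,0,-0.0774,-0.0574,0.1092,-0.0524,0,0,-0.0774,-0.0574,0.1092,-0.0524,0,0,-0.0774,-0.0574,0.1092,-0.0524,0,0,-0.0774]' 1 20
python3 -m handwheel '[-0.0574,0.1092,-0.0524,0,0,-0.0774,-0.0574,0.1092,-0.0524,0,0,-0.0774,-0.0574,0.1092,-0.0524,0,0,-0.0774,-0.0574,0.1092,-0.0524,0,0,-0.0774]'
python3 -m handwheel '[-0.0574,0.1092,-0.0524,0,0,-0.0774,-0.0574,0.1092,-0.0524,0,0,-0.0774,-0.0574,0.1092,-0.0524,0,0,-0.0774,-0.0574,0.1092,-0.0524,0,0,-0.0774,0,0,0,0,0,0]'
python3 - <<'E'
from h import *
p,d,c=shot("wrist");cv2.imwrite("pics/w1.png",p)
print(proj([.5712,.1966,.06],c))
from scipy.spatial.transform import Rotation as R
print(R.from_quat(ctrl.get_state()["tcp_rot"]).as_matrix().round(3))
E
```

```text
time: 0.48
eef_pos: [0.6399, 0.0661, 0.1832]
tcp_rot: [0.858, 0.513, -0.0, -0.0]
contact_force: [-0.7, 0.3, 0.1]
opening: 1.001
finger_force: 0.0
time: 0.82
eef_pos: [0.6053, 0.1318, 0.1518]
tcp_rot: [0.956, 0.292, -0.0, -0.0]
contact_force: [-0.6, 0.1, -0.1]
opening: 0.999
finger_force: 0.0
time: 1.23
eef_pos: [0.5685, 0.1987, 0.1186]
tcp_rot: [0.998, 0.056, -0.003, -0.0]
contact_force: [-1.4, 0.3, -0.4]
opening: 0.999
finger_force: 0.0
(np.float64(260.6693894382555), np.float64(203.12875969739807))
[[ 0.993  0.115 -0.003]
 [ 0.115 -0.993 -0.001]
 [-0.003  0.    -1.   ]]
```

View pics/w1.png

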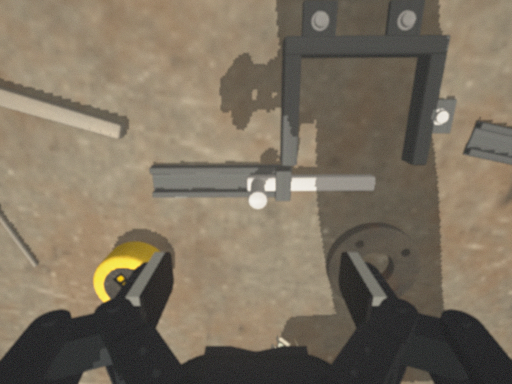

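Wrist view: the knob cap is at (258,201), against a predicted (261,203), so the measurement is confirmed. Descend and grip the knob.

```bash
python3 -m handwheel '[0.006,-0.005,-0.1525,0,0,0,0.006,-0.005,-0.1525,0,0,0,0.006,-0.005,-0.1525,0,0,0,0,0,0,0,0,0]' 1 20
python3 -m handwheel '[0,0,0,0,0,0,0,0,0,0,0,0,0,0,0,0,0,0,0,0,0,0,0,0,0,0,0,0,0,0]' 0 20
python3 -m handwheel '[0,0,0,0,0,0,0,0,0,0,0,0,0,0,0,0,0,0,0,0,0,0,0,0,0,0,0,0,0,0]'
```

```text
time: 1.62
eef_pos: [0.5714, 0.1927, 0.0479]
tcp_rot: [0.998, 0.056, -0.004, 0.001]
contact_force: [-1.3, -0.3, -2.2]
opening: 0.999
finger_force: 0.0
time: 2.03
eef_pos: [0.5754, 0.1945, 0.0542]
tcp_rot: [0.998, 0.056, 0.001, -0.0]
contact_force: [0.2, -1.1, -0.1]
opening: 0.304
finger_force: 0.0
time: 2.45
eef_pos: [0.5743, 0.1944, 0.0526]
tcp_rot: [0.998, 0.056, -0.0, -0.0]
contact_force: [-1.3, 0.5, -0.6]
opening: 0.001
finger_force: 0.0
```

The jaws shut fully without meeting anything, so I'll look.

Run:
```python
from h import *
p,d,c=shot("wrist")
a,da,ca=shot("side");b,db,cb=shot("scene")
def crop(p,X,c,s=60):
    u,v=map(int,proj(X,c));return cv2.resize(p[max(0,v-s):v+s,max(0,u-s):u+s],(400,400))
cv2.imwrite("pics/c1.png",np.hstack([crop(a,[.573,.196,.06],ca),crop(b,[.573,.196,.06],cb)]))
print(proj([.5743,.1944,.034],ca))
for n,d,c in(("side",da,ca),("scene",db,cb)):
    P=cloud(d,c).reshape(-1,3)
    q=P[(abs(P[:,0]-.57)<.05)&(abs(P[:,1]-.2)<.12)&(P[:,2]>.028)&(P[:,2]<.062)]
    print(n,len(q));
```

```text
(np.float64(244.86310214673767), np.float64(165.11381192217542))
side 41
scene 60
```

View pics/c1.png

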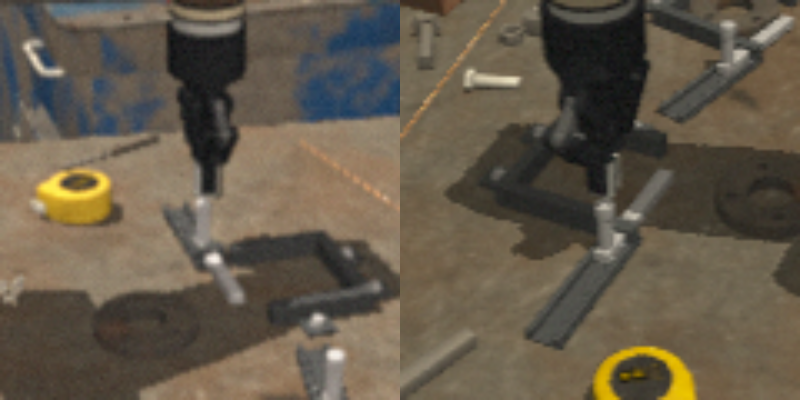

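The tips seem to be beyond the knob, at greater x. I'll measure where the fingertips really are from the cloud.

Run:
```python
from h import *
for n in("side","scene"):
    p,d,c=shot(n);P=cloud(d,c)
    m=(abs(P[...,0]-.575)<.06)&(abs(P[...,1]-.195)<.06)&(P[...,2]>.026)&(P[...,2]<.10)
    for lo in np.arange(.026,.1,.008):
        k=m&(P[...,2]>lo)&(P[...,2]<=lo+.008)
        for nm,kk in(("dark",k&(p.max(-1)<80)),("lite",k&(p.max(-1)>=80))):
            if kk.sum(): q=P[kk];print(n,lo.round(3),nm,len(q),q.mean(0).round(3),q.min(0).round(3)[:2],q.max(0).round(3)[:2])
print(ctrl.get_state()["eef_pos"],ctrl.get_state()["tcp_rot"],ctrl.get_state()["qpos"])
```

```text
side 0.026 lite 7 [0.574 0.196 0.031] [0.569 0.191] [0.579 0.201]
side 0.034 lite 9 [0.573 0.195 0.038] [0.568 0.192] [0.578 0.199]
side 0.042 lite 6 [0.572 0.194 0.046] [0.568 0.191] [0.578 0.195]
side 0.05 lite 9 [0.573 0.192 0.054] [0.568 0.189] [0.578 0.196]
side 0.058 lite 10 [0.573 0.195 0.061] [0.567 0.19 ] [0.579 0.202]
side 0.066 lite 8 [0.574 0.191 0.072] [0.566 0.187] [0.584 0.193]
side 0.074 dark 5 [0.576 0.183 0.081] [0.57 0.18] [0.582 0.187]
side 0.074 lite 7 [0.574 0.189 0.078] [0.564 0.182] [0.587 0.194]
side 0.082 dark 11 [0.575 0.184 0.086] [0.569 0.18 ] [0.582 0.191]
side 0.082 lite 8 [0.574 0.191 0.086] [0.564 0.186] [0.587 0.196]
side 0.09 dark 10 [0.577 0.183 0.094] [0.572 0.18 ] [0.582 0.185]
side 0.09 lite 7 [0.572 0.191 0.094] [0.564 0.186] [0.587 0.197]
side 0.098 dark 5 [0.574 0.186 0.099] [0.569 0.183] [0.582 0.19 ]
side 0.098 lite 4 [0.572 0.192 0.099] [0.565 0.186] [0.587 0.198]
scene 0.026 dark 1 [0.574 0.203 0.032] [0.574 0.203] [0.574 0.203]
scene 0.026 lite 10 [0.569 0.2   0.03 ] [0.565 0.196] [0.574 0.203]
scene 0.034 dark 1 [0.573 0.203 0.04 ] [0.5
[... 598 characters left out ...]
9] [0.563 0.192] [0.578 0.207]
scene 0.074 lite 8 [0.563 0.194 0.079] [0.561 0.186] [0.565 0.199]
scene 0.082 dark 15 [0.569 0.202 0.086] [0.563 0.185] [0.577 0.208]
scene 0.082 lite 8 [0.563 0.193 0.085] [0.561 0.183] [0.565 0.199]
scene 0.09 dark 17 [0.569 0.205 0.094] [0.564 0.2  ] [0.576 0.208]
scene 0.09 lite 11 [0.563 0.194 0.094] [0.561 0.186] [0.564 0.2  ]
scene 0.098 dark 2 [0.574 0.207 0.099] [0.573 0.206] [0.575 0.208]
scene 0.098 lite 1 [0.563 0.195 0.099] [0.563 0.195] [0.563 0.195]
[0.57432256 0.19435848 0.0525085 ] [ 9.98435322e-01  5.59187415e-02 -4.57920162e-05  7.68409003e-06] [ 1.59126125e-01  3.19713792e-01  1.85757046e+00 -7.12386058e-06
  9.64401083e-01  1.61803066e+00]
```

The shut tips end at z≈0.066 while the reported TCP is at 0.0525, so they are about 32 mm higher than the stated tip offset implies. The xy position agrees. I'll trust the cameras: reopen, go down a further 34 mm while watching the force, and grip.

```bash
python3 -m handwheel '[0,0,0,0,0,0,0,0,0,0,0,0,0,0,0,0,0,0,0,0,0,0,0,0,0,0,0,0,0,0]' 0.8 20
python3 -m handwheel '[-0.02,0.015,-0.076,0,0,0,0,0,-0.076,0,0,0,0,0,-0.076,0,0,0,0,0,0,0,0,0,0,0,0,0,0,0]'
python3 -m handwheel '[0,0,0,0,0,0,0,0,0,0,0,0,0,0,0,0,0,0,0,0,0,0,0,0,0,0,0,0,0,0]' 0 20
python3 -m handwheel '[0,0,0,0,0,0,0,0,0,0,0,0,0,0,0,0,0,0,0,0,0,0,0,0,0,0,0,0,0,0]'
```

```text
time: 3.12
eef_pos: [0.5744, 0.1943, 0.0526]
tcp_rot: [0.998, 0.056, 0.0, -0.0]
contact_force: [0.1, 0.2, 0.6]
opening: 0.71
finger_force: 0.0
time: 3.53
eef_pos: [0.5699, 0.1964, 0.0163]
tcp_rot: [0.998, 0.056, -0.002, 0.0]
contact_force: [0.0, 0.3, 0.3]
opening: 0.801
finger_force: 0.0
time: 3.95
eef_pos: [0.5719, 0.1967, 0.0191]
tcp_rot: [0.998, 0.056, 0.001, -0.0]
contact_force: [0.6, 0.6, 1.1]
opening: 0.176
finger_force: 19.5
time: 4.37
eef_pos: [0.5719, 0.1967, 0.019]
tcp_rot: [0.998, 0.056, 0.001, -0.0]
contact_force: [-0.2, 0.3, 4.2]
opening: 0.175
finger_force: 19.7
```

Knob gripped. Draw the bolt by 79 mm.

```bash
python3 -m handwheel '[-0.006,0.052,0,0,0,0,-0.006,0.052,0,0,0,0,-0.006,0.052,0,0,0,0,-0.006,0.052,0,0,0,0,-0.006,0.052,0,0,0,0]'
python3 -m handwheel '[-0.006,0.052,0,0,0,0,-0.006,0.052,0,0,0,0,-0.006,0.052,0,0,0,0,-0.006,0.052,0,0,0,0,0,0,0,0,0,0]'
python3 -m handwheel '[-0.006,0.054,0,0,0,0,0,0,0,0,0,0,0,0,0,0,0,0]'
```

```text
time: 4.78
eef_pos: [0.5673, 0.2358, 0.019]
tcp_rot: [0.998, 0.056, 0.0, 0.0]
contact_force: [-0.3, -2.9, 5.4]
opening: 0.174
finger_force: 19.8
time: 5.2
eef_pos: [0.5635, 0.2684, 0.019]
tcp_rot: [0.998, 0.056, 0.001, -0.0]
contact_force: [-1.1, 2.1, 5.8]
opening: 0.171
finger_force: 19.8
time: 5.45
eef_pos: [0.5626, 0.2758, 0.019]
tcp_rot: [0.998, 0.056, 0.0, -0.001]
contact_force: [-0.8, 0.7, 5.4]
opening: 0.171
finger_force: 19.9
```

Bolt drawn by about 79.6 mm. Now release, rise, and move behind the flange, turned 44.5° for the first oblique push that brings it onto the nest axis.

```bash
python3 -m handwheel '[0,0,0,0,0,0,0,0,0,0,0,0,0,0,0,0,0,0,0,0,0,0,0,0]' 0.59 20
python3 -m handwheel '[0,0,0.17,0,0,0,0,0,0.17,0,0,0,0,0,0.17,0,0,0,0,0,0,0,0,0]'
python3 -m handwheel '[-0.0774,-0.1784,0,0,0,0.0494,-0.0774,-0.1784,0,0,0,0.0494,-0.0774,-0.1784,0,0,0,0.0494,-0.0774,-0.1784,0,0,0,0.0494,-0.0774,-0.1784,0,0,0,0.0494]'
python3 -m handwheel '[-0.0774,-0.1784,0,0,0,0.0494,-0.0774,-0.1784,0,0,0,0.0494,-0.0774,-0.1784,0,0,0,0.0494,-0.0774,-0.1784,0,0,0,0.0494,-0.0774,-0.1784,0,0,0,0.0494]'
python3 -m handwheel '[0,0,-0.1,0,0,0,0,0,-0.1,0,0,0,0,0,0,0,0,0,0,0,0,0,0,0]'
cat > tips.py <<'E'
from h import *
s=ctrl.get_state();e=s["eef_pos"];print("eef",e.round(4),s["opening"])
from scipy.spatial.transform import Rotation as R
M=R.from_quat(s["tcp_rot"]).as_matrix();print("tool y ang",np.degrees(np.arctan2(M[1,1],M[0,1])).round(2),"tool z",M[:,2].round(3))
A=[]
for n in("side","scene"):
    p,d,c=shot(n);P=cloud(d,c).reshape(-1,3);A.append(P)
P=np.vstack(A)
q=P[(np.hypot(P[:,0]-.571,P[:,1]-.23)<.07)&(P[:,2]>.057)&(P[:,2]<.064)];print("knob",q.mean(0).round(4) if len(q) else None)
L=(P-e)@M
for lo in np.arange(-.03,.03,.006):
    q=L[(abs(L[:,0])<.02)&(abs(L[:,1])<.06)&(-L[:,2]>lo)&(-L[:,2]<=lo+.006)&(P[:,2]>.018)]
    if len(q): print("dz",lo.round(3),len(q),q.min(0).round(3)[:2],q.max(0).round(3)[:2])
from scipy.optimize import least_squares
for n,P in zip(("side","scene"),A):
    q=P[(P[:,2]>.010)&(P[:,2]<.018)&(P[:,0]>.42)&(P[:,0]<.60)&(P[:,1]>0)&(P[:,1]<.165)]
    print(n,"ring bbox",q.min(0).round(3),q.max(0).round(3),len(q))
E
python3 tips.py
```

```text
time: 5.78
eef_pos: [0.5617, 0.2745, 0.0175]
tcp_rot: [0.998, 0.056, -0.001, 0.0]
contact_force: [0.2, -0.4, 0.4]
opening: 0.59
finger_force: 0.0
time: 6.12
eef_pos: [0.566, 0.2759, 0.101]
tcp_rot: [0.998, 0.056, 0.005, -0.001]
contact_force: [1.2, 0.8, 1.8]
opening: 0.592
finger_force: 0.0
time: 6.53
eef_pos: [0.5031, 0.1399, 0.094]
tcp_rot: [0.968, 0.249, -0.001, -0.0]
contact_force: [0.5, 0.2, 0.8]
opening: 0.589
finger_force: 0.0
time: 6.95
eef_pos: [0.445, 0.0062, 0.0942]
tcp_rot: [0.902, 0.431, -0.0, -0.0]
contact_force: [-0.1, -0.7, 0.4]
opening: 0.588
finger_force: 0.0
time: 7.28
eef_pos: [0.4451, 0.0074, 0.0638]
tcp_rot: [0.903, 0.429, -0.001, -0.001]
contact_force: [-0.2, 0.4, 0.4]
opening: 0.592
finger_force: 0.0
eef [0.4451 0.0074 0.0638] 0.5923995327037185
tool y ang -39.15 tool z [-0.003  0.001 -1.   ]
knob [0.5626 0.2753 0.0604]
dz 0.018 23 [-0.01  -0.032] [0.01  0.032]
dz 0.024 39 [-0.01  -0.037] [0.01  0.037]
side ring bbox [0.448 0.018 0.01 ] [0.542 0.116 0.018] 383
scene ring bbox [0.445 0.017 0.01 ] [0.597 0.164 0.018] 515
```

Tips are 20 mm above the reported z, and the knob is at full draw (0.5626, 0.2753). Descend until the tips are near z≈5 mm.

```bash
python3 -m handwheel '[0,0,-0.17,0,0,0,0,0,-0.17,0,0,0,0,0,-0.17,0,0,0,0,0,0,0,0,0]'
python3 -m handwheel '[0.04,0.0485,0,0,0,0,0.04,0.0485,0,0,0,0,0.04,0.0485,0,0,0,0,0.04,0.0485,0,0,0,0,0,0,0,0,0,0]'
python3 -m handwheel '[0.04,0.0485,0,0,0,0,0.04,0.0485,0,0,0,0,0.04,0.0485,0,0,0,0,0.04,0.0485,0,0,0,0,0,0,0,0,0,0]'
python3 tips.py
```

```text
time: 7.72
eef_pos: [0.4429, 0.0083, -0.0151]
tcp_rot: [0.903, 0.43, -0.003, -0.002]
contact_force: [-0.4, 0.8, -0.4]
opening: 0.589
finger_force: 0.0
time: 8.13
eef_pos: [0.473, 0.0376, -0.0099]
tcp_rot: [0.903, 0.43, 0.002, 0.001]
contact_force: [-0.1, 0.2, -0.0]
opening: 0.591
finger_force: 0.0
time: 8.55
eef_pos: [0.4959, 0.0664, -0.0106]
tcp_rot: [0.903, 0.43, 0.001, 0.0]
contact_force: [-1.6, -0.3, 0.2]
opening: 0.589
finger_force: 0.1
eef [ 0.4959  0.0664 -0.0106] 0.589207933313274
tool y ang -39.09 tool z [ 0.002  0.    -1.   ]
knob [0.5623 0.2755 0.0601]
dz 0.024 9 [-0.008 -0.038] [0.009 0.034]
side ring bbox [0.464 0.038 0.01 ] [0.598 0.159 0.018] 232
scene ring bbox [0.465 0.042 0.01 ] [0.573 0.155 0.018] 552
```

```bash
python3 -m handwheel '[-0.053,-0.065,0,0,0,0,-0.053,-0.065,0,0,0,0,0,0,0.15,0,0,0,0,0,0.15,0,0,0]'
python3 -m handwheel '[-0.032,0.0477,0,0,0,-0.0706,-0.032,0.0477,0,0,0,-0.0706,-0.032,0.0477,0,0,0,-0.0706,-0.032,0.0477,0,0,0,-0.0706]'
python3 -m handwheel '[-0.032,0.0477,0,0,0,-0.0706,-0.032,0.0477,0,0,0,-0.0706,-0.032,0.0477,0,0,0,-0.0706,0,0,0,0,0,0,0,0,0,0,0,0]'
python3 - <<'E'
from h import *
from scipy.optimize import least_squares
for n in("scene","side"):
    p,d,c=shot(n);P=cloud(d,c).reshape(-1,3)
    q=P[(np.hypot(P[:,0]-.526,P[:,1]-.106)<.062)&(P[:,2]>.010)&(P[:,2]<.018)]
    h=cv2.convexHull(q[:,:2].astype(np.float32))[:,0]
    s=least_squares(lambda p:np.hypot(h[:,0]-p[0],h[:,1]-p[1])-.049,[.526,.106],loss="soft_l1",f_scale=.002).x
    a=np.radians(6.36);D=s-[.6403,.1187];print(n,len(q),s.round(4),"local",D@[np.cos(a),np.sin(a)],D@[-np.sin(a),np.cos(a)])
E
```

```text
time: 8.98
eef_pos: [0.4749, 0.0449, 0.0318]
tcp_rot: [0.903, 0.429, -0.002, -0.002]
contact_force: [1.2, 0.5, 0.1]
opening: 0.585
finger_force: 0.0
time: 9.32
eef_pos: [0.4578, 0.0738, 0.0332]
tcp_rot: [0.976, 0.217, -0.0, -0.0]
contact_force: [0.1, 0.1, -0.2]
opening: 0.591
finger_force: 0.0
time: 9.73
eef_pos: [0.4439, 0.0954, 0.0331]
tcp_rot: [0.998, 0.057, -0.0, 0.0]
contact_force: [0.4, -1.0, 0.8]
opening: 0.588
finger_force: 0.0
scene 524 [0.5262 0.1056] local -0.11481597358913538 -0.0003974600167353201
side 357 [0.5293 0.1072] local -0.11161890874098666 0.0009011714116222611
```

The flange is at local (-113, 0), as planned. Now descend and push it straight along the nest axis.

```bash
python3 -m handwheel '[0,0.007,-0.15,0,0,0,0,0,-0.15,0,0,0,0,0,0,0,0,0]'
python3 -m handwheel '[0.0663,0.0074,0,0,0,0,0.0663,0.0074,0,0,0,0,0.0663,0.0074,0,0,0,0,0.0663,0.0074,0,0,0,0,0.0663,0.0074,0,0,0,0]'
python3 -m handwheel '[0.0663,0.0074,0,0,0,0,0.0663,0.0074,0,0,0,0,0.0663,0.0074,0,0,0,0,0.0663,0.0074,0,0,0,0]'
python3 -m handwheel '[0.0663,0.0074,0,0,0,0,0.0663,0.0074,0,0,0,0,0.0663,0.0074,0,0,0,0,0.0663,0.0074,0,0,0,0,0,0,0,0,0,0]'
```

```text
time: 10.08
eef_pos: [0.4415, 0.0965, -0.015]
tcp_rot: [0.998, 0.056, -0.004, -0.0]
contact_force: [-0.6, 0.5, 0.2]
opening: 0.592
finger_force: 0.0
time: 10.5
eef_pos: [0.4948, 0.1027, -0.0108]
tcp_rot: [0.998, 0.056, -0.002, 0.0]
contact_force: [-6.9, -1.5, 6.0]
opening: 0.592
finger_force: 3.9
time: 10.83
eef_pos: [0.5345, 0.1073, -0.0108]
tcp_rot: [0.998, 0.056, -0.002, 0.0]
contact_force: [-6.2, -0.8, 4.9]
opening: 0.59
finger_force: 3.9
time: 11.25
eef_pos: [0.577, 0.1118, -0.0104]
tcp_rot: [0.998, 0.056, 0.002, 0.0]
contact_force: [-0.5, -0.2, 1.2]
opening: 0.591
finger_force: 0.3
```

```bash
python3 -m handwheel '[0.022,0.0024,0,0,0,0,0.022,0.0024,0,0,0,0,0.022,0.0024,0,0,0,0,0,0,0,0,0,0]'
python3 -m handwheel '[0.0099,0.0011,0,0,0,0,0.0066,0.0007,0,0,0,0,0,0,0,0,0,0]'
python3 -m handwheel '[0.0066,0.0007,0,0,0,0,0,0,0,0,0,0,0,0,0,0,0,0]'
```

```text
time: 11.58
eef_pos: [0.5837, 0.1127, -0.0114]
tcp_rot: [0.998, 0.056, -0.001, -0.0]
contact_force: [-3.1, 0.5, 3.0]
opening: 0.593
finger_force: 2.7
time: 11.83
eef_pos: [0.5856, 0.1129, -0.0115]
tcp_rot: [0.998, 0.056, -0.001, 0.0]
contact_force: [-4.8, -0.6, 4.4]
opening: 0.589
finger_force: 3.5
time: 12.08
eef_pos: [0.5864, 0.113, -0.0115]
tcp_rot: [0.998, 0.056, -0.001, 0.0]
contact_force: [-5.5, -0.3, 4.2]
opening: 0.592
finger_force: 3.6
```

```bash
python3 -m handwheel '[0.0099,0.0011,0,0,0,0,0,0,0,0,0,0,0,0,0,0,0,0]'
python3 -m handwheel '[0.0099,0.0011,0,0,0,0,0,0,0,0,0,0,0,0,0,0,0,0]'
python3 -m handwheel '[0.0099,0.0011,0,0,0,0,0,0,0,0,0,0,0,0,0,0,0,0]'
```

```text
time: 12.33
eef_pos: [0.5881, 0.1132, -0.0115]
tcp_rot: [0.998, 0.056, -0.001, -0.0]
contact_force: [-5.2, -1.0, 4.3]
opening: 0.588
finger_force: 3.6
time: 12.58
eef_pos: [0.5897, 0.1133, -0.0115]
tcp_rot: [0.998, 0.056, -0.001, 0.0]
contact_force: [-5.5, 0.1, 5.1]
opening: 0.593
finger_force: 3.6
time: 12.83
eef_pos: [0.5913, 0.1135, -0.0115]
tcp_rot: [0.998, 0.056, -0.001, -0.0]
contact_force: [-4.8, -0.5, 4.9]
opening: 0.594
finger_force: 3.5
```

```bash
python3 -m handwheel '[0.0066,0.0007,0,0,0,0,0,0,0,0,0,0,0,0,0,0,0,0]'
python3 -m handwheel '[0.0066,0.0007,0,0,0,0,0,0,0,0,0,0,0,0,0,0,0,0]'
python3 - <<'E'
from h import *
a=np.radians(6.36)
for n in("scene","side"):
    p,d,c=shot(n);P=cloud(d,c).reshape(-1,3);D=P[:,:2]-[.6403,.1187];x=D@[np.cos(a),np.sin(a)];y=D@[-np.sin(a),np.cos(a)]
    m=(P[:,2]>.008)&(P[:,2]<.018)&(abs(x)<.047)&(abs(y)<.046)
    for lo in(-.035,-.015,.005,.025): 
        k=m&(y>lo)&(y<lo+.01);print(n,lo,k.sum(),x[k].min().round(4) if k.any() else '',x[k].max().round(4) if k.any() else '')
    b=m&(np.hypot(x,y)<.025);r=np.hypot(x,y)[b];print("near-bore pts",b.sum(),x[b].mean().round(4),y[b].mean().round(4),r.min() if b.any() else 0)
E
```

```text
time: 13.08
eef_pos: [0.5922, 0.1136, -0.0115]
tcp_rot: [0.998, 0.056, -0.001, -0.0]
contact_force: [-4.8, -0.9, 5.5]
opening: 0.594
finger_force: 3.6
time: 13.33
eef_pos: [0.5932, 0.1137, -0.0115]
tcp_rot: [0.998, 0.056, -0.001, -0.0]
contact_force: [-5.8, 0.4, 4.2]
opening: 0.595
finger_force: 3.6
scene -0.035 20 -0.0466 0.0404
scene -0.015 33 -0.0454 0.0466
scene 0.005 27 -0.0261 0.0456
scene 0.025 56 -0.0444 0.041
near-bore pts 39 0.0106 0.0054 0.019150581608528637
side -0.035 44 -0.0462 0.0406
side -0.015 22 -0.0258 0.0456
side 0.005 21 -0.0193 0.0458
side 0.025 27 -0.0464 0.0442
near-bore pts 49 0.002 0.0018 0.01583850560624795
```

```bash
python3 -m handwheel '[0.0066,0.0007,0,0,0,0,0,0,0,0,0,0,0,0,0,0,0,0]'
python3 -m handwheel '[0.0066,0.0007,0,0,0,0,0,0,0,0,0,0,0,0,0,0,0,0]'
python3 -m handwheel '[0.0066,0.0007,0,0,0,0,0,0,0,0,0,0,0,0,0,0,0,0]'
```

```text
time: 13.68
eef_pos: [0.5942, 0.1139, -0.0115]
tcp_rot: [0.998, 0.056, -0.001, -0.0]
contact_force: [-5.9, -0.1, 4.3]
opening: 0.589
finger_force: 3.6
time: 13.93
eef_pos: [0.5944, 0.1139, -0.0116]
tcp_rot: [0.998, 0.056, -0.002, 0.0]
contact_force: [-7.0, -0.6, 6.4]
opening: 0.589
finger_force: 4.4
time: 14.18
eef_pos: [0.5945, 0.1139, -0.0117]
tcp_rot: [0.998, 0.056, -0.003, 0.0]
contact_force: [-9.3, -1.3, 6.8]
opening: 0.589
finger_force: 5.6
```

The force rises without motion, so the flange is home. Back off, rise, and go to the drawn knob.

```bash
python3 -m handwheel '[-0.1325,-0.0148,0,0,0,0,-0.1325,-0.0148,0,0,0,0,-0.1325,-0.0148,0,0,0,0,0,0,0,0,0,0]'
python3 -m handwheel '[0,0,0.214,0,0,0,0,0,0.214,0,0,0,0,0,0.214,0,0,0,0,0,0,0,0,0]' 0.75
python3 -m handwheel '[0.065,0.374,0,0,0,0,0.065,0.374,0,0,0,0,0.065,0.374,0,0,0,0,0,0,0,0,0,0,0,0,0,0,0,0]'
cat > loc.py <<'E'
from h import *
from scipy.optimize import least_squares
a=np.radians(6.36);O=np.array([.6403,.1187])
for n in("scene","side"):
    p,d,c=shot(n);P=cloud(d,c).reshape(-1,3);D=P[:,:2]-O;x=D@[np.cos(a),np.sin(a)];y=D@[-np.sin(a),np.cos(a)]
    k=(abs(x+.06)<.025)&(y>.03)&(y<.2)&(P[:,2]>.057)&(P[:,2]<.064);print(n,"knob local",x[k].mean().round(4),y[k].mean().round(4),"world",P[k].mean(0).round(4))
    m=(P[:,2]>.011)&(P[:,2]<.018)&(x<.03)&(x>-.062)&(abs(y)<.046)&(np.hypot(x,y)>.03)
    h=cv2.convexHull(np.c_[x,y][m].astype(np.float32))[:,0];h=h[h[:,0]<-.01]
    s=least_squares(lambda p:np.hypot(h[:,0]-p[0],h[:,1]-p[1])-.049,[0,0],loss="soft_l1",f_scale=.002).x;print("flange local",s.round(4),"back x",x[m].min().round(4),m.sum())
E
python3 loc.py
```

```text
time: 14.52
eef_pos: [0.534, 0.1074, -0.0128]
tcp_rot: [0.998, 0.056, -0.001, -0.0]
contact_force: [-0.3, 0.1, -1.4]
opening: 0.589
finger_force: 0.0
time: 14.85
eef_pos: [0.5443, 0.1076, 0.0929]
tcp_rot: [0.998, 0.056, 0.009, 0.0]
contact_force: [1.5, 0.6, 1.6]
opening: 0.751
finger_force: 0.0
time: 15.27
eef_pos: [0.5599, 0.2328, 0.0848]
tcp_rot: [0.998, 0.057, 0.002, -0.0]
contact_force: [-0.7, -0.6, -0.1]
opening: 0.746
finger_force: 0.0
scene knob local -0.061 0.1647 world [0.5615 0.2756 0.06  ]
flange local [0.0041 0.0015] back x -0.0454 137
side knob local -0.058 0.1635 world [0.5646 0.2748 0.0602]
flange local [0.0066 0.0017] back x -0.0428 138
```

The flange is home against the back face. Finish the approach to the knob and grip it.

```bash
python3 -m handwheel '[0.009,0.142,0,0,0,0,0.009,0.142,0,0,0,0,0,0,0,0,0,0,0,0,0,0,0,0]'
python3 -m handwheel '[0,0,-0.147,0,0,0,0,0,-0.147,0,0,0,0,0,-0.147,0,0,0,0,0,0,0,0,0,0,0,0,0,0,0]'
python3 -m handwheel '[0,0,0,0,0,0,0,0,0,0,0,0,0,0,0,0,0,0,0,0,0,0,0,0,0,0,0,0,0,0]' 0 20
python3 -m handwheel '[0,0,0,0,0,0,0,0,0,0,0,0,0,0,0,0,0,0]'
```

```text
time: 15.7
eef_pos: [0.5616, 0.2724, 0.0845]
tcp_rot: [0.998, 0.056, 0.0, 0.0]
contact_force: [-0.4, 0.0, -0.3]
opening: 0.749
finger_force: 0.0
time: 16.12
eef_pos: [0.5602, 0.2713, 0.0171]
tcp_rot: [0.998, 0.055, -0.002, 0.001]
contact_force: [-0.2, -0.1, 1.0]
opening: 0.752
finger_force: 0.0
time: 16.53
eef_pos: [0.5624, 0.2736, 0.0202]
tcp_rot: [0.998, 0.056, 0.001, -0.0]
contact_force: [0.0, -0.2, 3.1]
opening: 0.175
finger_force: 19.5
time: 16.78
eef_pos: [0.5624, 0.2735, 0.0202]
tcp_rot: [0.998, 0.056, 0.001, -0.0]
contact_force: [0.1, 0.5, 5.8]
opening: 0.172
finger_force: 19.6
```

Gripped. Shut the bolt.

```bash
python3 -m handwheel '[0.006,-0.052,0,0,0,0,0.006,-0.052,0,0,0,0,0.006,-0.052,0,0,0,0,0.006,-0.052,0,0,0,0,0.006,-0.052,0,0,0,0]'
python3 -m handwheel '[0.006,-0.052,0,0,0,0,0.006,-0.052,0,0,0,0,0.006,-0.052,0,0,0,0,0.006,-0.052,0,0,0,0,0,0,0,0,0,0]'
python3 -m handwheel '[0.004,-0.035,0,0,0,0,0,0,0,0,0,0,0,0,0,0,0,0]'
python3 -m handwheel '[0,0,0,0,0,0,0,0,0,0,0,0,0,0,0,0,0,0,0,0,0,0,0,0]' 0.6
python3 -m handwheel '[0,0,0.17,0,0,0,0,0,0.17,0,0,0,0,0,0.17,0,0,0,0,0,0.17,0,0,0,0,0,0,0,0,0]'
python3 loc.py
python3 - <<'E'
from h import *
b,_,c=shot("side");a,_,c2=shot("wrist")
cv2.imwrite("pics/end.png",np.hstack([cv2.resize(b[130:290,150:400],(400,300)),cv2.resize(a,(400,300))]))
E
```

```text
time: 17.2
eef_pos: [0.567, 0.2345, 0.0202]
tcp_rot: [0.998, 0.056, 0.001, -0.001]
contact_force: [-1.1, 1.6, 6.1]
opening: 0.17
finger_force: 19.7
time: 17.62
eef_pos: [0.5708, 0.2019, 0.0202]
tcp_rot: [0.998, 0.055, 0.001, 0.0]
contact_force: [-0.7, -1.3, 6.5]
opening: 0.174
finger_force: 19.7
time: 17.87
eef_pos: [0.5714, 0.1972, 0.0202]
tcp_rot: [0.998, 0.056, 0.001, 0.0]
contact_force: [-0.6, -1.6, 6.5]
opening: 0.177
finger_force: 19.8
time: 18.2
eef_pos: [0.5693, 0.1976, 0.0178]
tcp_rot: [0.998, 0.056, -0.001, 0.0]
contact_force: [0.3, -0.2, 0.2]
opening: 0.6
finger_force: 0.0
time: 18.62
eef_pos: [0.5736, 0.1984, 0.1267]
tcp_rot: [0.998, 0.056, 0.005, -0.001]
contact_force: [1.5, 0.4, 1.3]
opening: 0.597
finger_force: 0.0
scene knob local -0.0604 0.0864 world [0.5707 0.1979 0.0599]
flange local [-0.021   0.0107] back x -0.062 258
side knob local -0.0582 0.0835 world [0.5732 0.1952 0.0606]
flange local [-0.0227  0.0101] back x -0.0617 173
```

View pics/end.png

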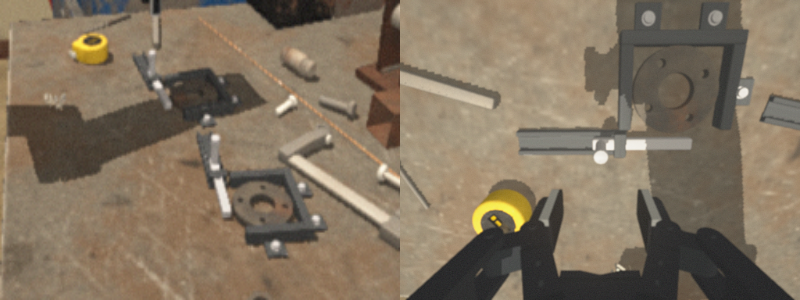

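The flange sits home at (677,90) in the right half, the bar is shut across it, and the knob is at local y≈85. The other nest and the bystanders look unmoved.

```bash
python3 -c "
from plant import ctrl;print(ctrl.sign_off())"
```

```text
the job is handed in; nothing more can be done
None
```

I handed the job in at about 19 s of the 67 s allowed: the loose flange is home in the empty nest, its bolt is shut behind it, and in the last picture nothing else looks moved. The sign-off gave no verdict.

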